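Return the inspected optics to their nests

TASK

The four mounted optics on the inspection bench have been checked: put each one into the nest whose recess has its shape and size (large round lens, small round lens, square filter, oblong prism), lying flat on the recess floor, glass up and lined up with its recess. They are glass, so set them down without dropping, slamming or tipping them over, and leave the dropper bottle and the loupe where they stand.

Things in the scene. Friction and masses are not known exactly. Their poses are not given: they have to be found in the camera images.
- large_lens: Large round lens, 58 mm diameter: dark metal mount with a bright rim and a glass face on top; loose, stands glass side up on the bench, 30 mm tall, plain upright sides to grip; about 180 g. Origin: centre of the underside; z up.
- small_lens: Small round lens, 34 mm diameter: dark metal mount with a bright rim and a glass face on top; loose, stands glass side up on the bench, 30 mm tall, plain upright sides to grip; about 70 g. Origin: centre of the underside; z up.
- square_filter: Square filter, 44 x 44 mm: dark metal mount with a bright rim and a glass face on top; loose, stands glass side up on the bench, 30 mm tall, plain upright sides to grip; about 130 g. Origin: centre of the underside; z up, x and y along its sides (quarter turns look alike).
- oblong_prism: Oblong prism, 66 x 28 mm: dark metal mount with a bright rim and a glass face on top; loose, stands glass side up on the bench, 30 mm tall, plain upright sides to grip; about 130 g. Origin: centre of the underside; z up, x along its 66 mm length.
- large_nest: Nest of the large round lens: grey plastic nest, a flat tile 86 x 86 mm and 10 mm thick, fixed to the bench, with a round, 74 mm black-floored recess in its top. The recess is 5 mm deep (its floor is 5 mm above the bench, the rim 10 mm) and leaves 8 mm of play on every side of its optic. Origin: centre of the underside, under the recess's centre; z up.
- small_nest: Nest of the small round lens: grey plastic nest, a flat tile 62 x 62 mm and 10 mm thick, fixed to the bench, with a round, 50 mm black-floored recess in its top. The recess is 5 mm deep (its floor is 5 mm above the bench, the rim 10 mm) and leaves 8 mm of play on every side of its optic. Origin: centre of the underside, under the recess's centre; z up.
- square_nest: Nest of the square filter: grey plastic nest, a flat tile 72 x 72 mm and 10 mm thick, fixed to the bench, with a square, 60 x 60 mm black-floored recess in its top. The recess is 5 mm deep (its floor is 5 mm above the bench, the rim 10 mm) and leaves 8 mm of play on every side of its optic. Origin: centre of the underside, under the recess's centre; z up, x and y along its sides.
- oblong_nest: Nest of the oblong prism: grey plastic nest, a flat tile 94 x 56 mm and 10 mm thick, fixed to the bench, with a rectangular, 82 x 44 mm black-floored recess in its top. The recess is 5 mm deep (its floor is 5 mm above the bench, the rim 10 mm) and leaves 8 mm of play on every side of its optic. Origin: centre of the underside, under the recess's centre; z up, x along its 94 mm length.
- dropper_bottle: Bystander, not to be moved: small white dropper bottle with a blue nozzle, 42 mm diameter, 86 mm tall, standing loose. Origin: centre of the underside.
- loupe: Bystander, not to be moved: black eye loupe, 40 mm diameter, 46 mm tall, standing loose. Origin: centre of the underside.

How it is judged:
By the outcome, as a careful person would: the job done as asked, in the order asked, and still so for the second after the job is handed in, with the robot touching nothing.
It also fails if it takes over 90 s, if anything falls off the work surface, if the arm or the gripper's body presses on something with over 40 N, if the wrist force passes 120 N, or if a joint passes its speed limit or range.

ROBOT

A 6-joint arm with a two-finger parallel gripper is mounted at the origin on the work surface. World frame = base frame: x ahead of the robot, y to its left, z up, the work surface at z = 0. Lengths are in m, angles in rad, forces in N, time in s.
With the tool pointing down it reaches from about 0.35 to 0.925 m from the base axis. Payload 6.4 kg.
Tool frame: the origin (TCP) lies at the very end of the fingers, on their centre line; the grasp point (between the pads) lies 19 mm behind it; z points along the fingers, y is the line along which they close (so a half turn about z gives the same grasp; the last joint's range is limited). The gripper opens to 94 mm and grips with 3 to 60 N. Pads are 16 mm wide; open, the fingers measure 119 mm over their backs; the gripper's body (75 mm by 177 mm) begins 78 mm behind the grasp point.
Start: joints at [1.088, 0.245, 1.558, -0, 1.339, -0.174], TCP at [0.198, 0.619, 0.205] pointing down, gripper open.
Joint ranges: [-3.13, 3.13], [-1.02, 2.26], [0.13, 2.54], [-0.95, 4.09], [0.21, 2.88], [-2.74, 2.74]. Speed limits (rad/s): [2.57, 2.57, 3.14, 3.14, 3.14, 3.14].

INTERFACE

Orientations are given as a unit quaternion [w, x, y, z].
In Python, from plant import manip, viewer gives the robot as it stands.
- The arm moves only by the tool play_rows, never from a script. Its argument "steps" is a list of rows, each a list of 3 entries, a list of its own where there are three numbers: the closure, from -1 (fully open) to 1 (shut), then the shift along the tool's x, y, z in mm, then the turn, a rotation vector about the tool's x, y, z in degrees. A call has 1 to 10 rows; each row shifts and turns the commanded pose from where the row before left it, along the tool's axes as they then stand; what a row does not reach is not made up. A row lasts 1/8 s, in which the tool goes at most 62.5 mm and 10.7 degrees, less where a joint would pass 70% of its speed; a pose out of reach is approached as far as the arm can. A call is refused whole if a number of a shift passes 62.5 or a number of a turn 10.7, either way. A call with a gripper value outside its range is refused whole. The fingers move at their own pace and stop on an object; "newtons" is the grip in N (left out, the last holds). Time passes only in rows, so rows that do not move let the fingers close. It gives the time, the measured TCP pose, the force, the opening and the grip force at its end, in the units of the state.
- manip.get_obs(): the state, without advancing time (a new reading comes with each control period).
- viewer.capture(name): name is "scene" or "top" or "wrist"; returns the picture (384x512x3 uint8, red, green, blue); there is no depth.
- viewer.get_calibration(name): a dict with "intrinsics" (3x3 intrinsics, pixels), "R" (3x3) and "t" (3): a world point X has camera coordinates R X + t. Camera axes: x right, y down, z forward; pixel columns grow to the right and rows downward; lengths in m; the calibration is good to about 2 mm. The wrist camera is an equidistant fisheye: a pixel r from the principal point sees the ray r / f radians off the axis. A picture is of the moment at which its call begins: read the wrist's pose just before it. get_calibration takes no time and is no camera call; for the wrist camera it gives the pose at the moment of the call.
- manip.hand_in(): hands the job in; it is judged then, once.
The state is a dict: "time": time; "joints": joint angles; "joint_vel": joint speeds; "tau": joint torques, N m; "tcp_pos": TCP position; "tcp_rot": TCP orientation; "wrist_force": force on the tool from outside, world axes, zero at the start; "ft_torque": the same for the moment, N m; "grip_width": finger opening in m; "grasp_force": force on a finger pad.
Only numpy, scipy, OpenCV 4.12 (cv2) and the standard library are available. Lean on these libraries where they do the work, as an engineer would, in place of code of your own. Each camera call takes 0.05 s, during which the arm holds its last target. There are 200 camera calls.

## Working session

There is one attempt and no reset: what is moved stays moved. The work goes in short steps, Python scripts to look and compute and a tool call to move; the robot and the scene stay as the last step left them, time stands still between calls to the robot, and variables do not carry over. Pictures are saved under pics/ and viewed, at most 14 in all, crops included, and the job is handed in when it is done.

Besides the shell and the picture viewer there is one more tool, called after "Call:" as name(argument=value, ...) on one line, values as JSON. play_rows: Moves the arm, as the interface text tells. Its arguments: {"type":"object","properties":{"steps":{"type":"array","items":{"type":"array"}},"newtons":{"type":"number"}},"required":["steps"]}

```bash
ls; mkdir -p pics; python3 - <<'E'
from plant import manip, viewer
import cv2, numpy as np
o=manip.get_obs(); print(o['time'],o['tcp_pos'],o['tcp_rot'],o['grip_width'])
for n in ("top","scene"):
    im=viewer.capture(n); cv2.imwrite(f"pics/{n}0.png",im[:,:,::-1])
    c=viewer.get_calibration(n); print(n,c)
print(viewer.get_calibration("wrist"))
E
```

```text
pics
0.0 [0.19724644 0.61871748 0.20437687] [-2.84304913e-04  1.53775935e-01  9.88105284e-01 -9.10422725e-04] 0.09396418762998791
top {'intrinsics': array([[426.38381133,   0.        , 248.05295179],
       [  0.        , 426.38381133, 183.16189016],
       [  0.        ,   0.        ,   1.        ]]), 'R': array([[-0.00114519, -0.99999613, -0.00253527],
       [-0.98280646,  0.0015936 , -0.18463188],
       [ 0.1846352 ,  0.00228024, -0.98280448]]), 't': array([-0.00160518,  0.53657587,  1.34454896])}
scene {'intrinsics': array([[452.60523156,   0.        , 254.44009111],
       [  0.        , 452.60523156, 187.60440173],
       [  0.        ,   0.        ,   1.        ]]), 'R': array([[-0.14266525,  0.98968176, -0.01329058],
       [ 0.66960964,  0.08662006, -0.73764483],
       [-0.7288824 , -0.11413579, -0.67505812]]), 't': array([ 0.07205317, -0.32255695,  1.73005095])}
{'intrinsics': array([[297.31863964,   0.        , 258.67133279],
       [  0.        , 297.31863964, 199.55216849],
       [  0.        ,   0.        ,   1.        ]]), 'R': array([[ 0.30356147,  0.9528099 , -0.00192984],
       [ 0.92675516, -0.29478889,  0.2328613 ],
       [ 0.22130366, -0.07247621, -0.97250804]]), 't': array([-0.64908939, -0.02324738,  0.3906666 ])}
```

View pics/top0.png

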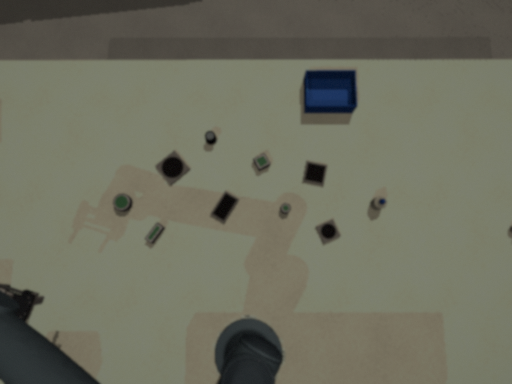

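View pics/scene0.png

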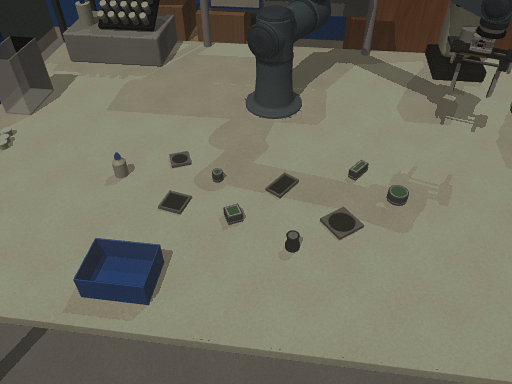

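Top view: optics at large (122,204), prism (155,234), square (262,161) and small (284,210). Nests are at large (172,167), oblong (224,207), square (315,173) and small (328,231). The bottle is at (378,203) and the loupe at (210,138). The scene view agrees with this.

```bash
cat > h.py <<'E'
import numpy as np, cv2
from scipy.spatial.transform import Rotation as Ro
from plant import manip, viewer
def cast(cal,uv,z,fish=False):
    K,R,t=cal['intrinsics'],cal['R'],cal['t']
    p=(np.atleast_2d(uv).astype(float)-K[:2,2])/K[0,0]
    if fish:
        r=np.linalg.norm(p,axis=1,keepdims=True); s=np.where(r>1e-9,np.sin(r)/np.maximum(r,1e-9),1)
        d=np.c_[p*s,np.cos(r)]
    else: d=np.c_[p,np.ones(len(p))]
    d=d@R; C=-R.T@t
    return (C+d*((z-C[2])/d[:,2:]))[:,:2]
def project(cal,X,fish=False):
    c=np.atleast_2d(X)@cal['R'].T+cal['t']; K=cal['intrinsics']
    if fish:
        r=np.linalg.norm(c[:,:2],axis=1,keepdims=True); q=c[:,:2]/r*np.arctan2(r,c[:,2:])
    else: q=c[:,:2]/c[:,2:]
    return q*K[0,0]+K[:2,2]
def tool():
    o=manip.get_obs(); q=o['tcp_rot']; return o,Ro.from_quat([q[1],q[2],q[3],q[0]])
def yaw(R):  # direction of tool y in world, deg
    y=R.as_matrix()[:,1]; return np.degrees(np.arctan2(y[1],y[0]))
E
python3 - <<'E'
from h import *
im=cv2.imread('pics/top0.png'); g=im.max(axis=2)
cal=viewer.get_calibration('top')
S={'large_nest':(172,167),'oblong_nest':(224,207),'square_nest':(315,173),'small_nest':(328,231),'large_lens':(122,204),'oblong_prism':(155,234),'square_filter':(262,161),'small_lens':(284,210),'bottle':(378,203),'loupe':(210,138)}
hsv=cv2.cvtColor(im,cv2.COLOR_BGR2HSV)
for n,(u,v) in S.items():
    w=16; x0,y0=u-w,v-w
    c=im[y0:v+w,x0:u+w].astype(int)
    if 'nest' in n: m=c.max(2)<45; z=.005
    else: m=(c[:,:,1]-c[:,:,2]>12); z=.03
    m=m.astype(np.uint8); k,l,st,ce=cv2.connectedComponentsWithStats(m)
    if k<2: print(n,'none',c[w,w]); continue
    i=1+st[1:,4].argmax(); pts=np.argwhere(l==i)[:,::-1]+[x0,y0]
    P=cast(cal,pts,z); r=cv2.minAreaRect((P*1000).astype(np.float32))
    print(n,len(pts),P.mean(0).round(4),'rect',np.round(r[1],0),round(r[2],1))
C=viewer.get_calibration('wrist'); o,R=tool(); print(R.inv().apply(-C['R'].T@C['t']-o['tcp_pos']),C['R']@R.as_matrix())
E
```

```text
large_nest 344 [0.6017 0.2564] rect [70. 68.] 1.6
oblong_nest 309 [0.4659 0.0773] rect [43. 81.] 57.0
square_nest 281 [ 0.5812 -0.2282] rect [58. 57.] 77.1
small_nest 163 [ 0.3847 -0.2661] rect [45. 45.] 25.1
large_lens 105 [0.4792 0.4163] rect [37. 33.] 3.0
oblong_prism 38 [0.3786 0.3046] rect [ 9. 43.] 54.5
square_filter 50 [ 0.617  -0.0467] rect [24. 24.] 34.2
small_lens 14 [ 0.4588 -0.1244] rect [10. 10.] 89.0
bottle 4 [ 0.4807 -0.4437] rect [3. 8.] 26.1
loupe none [59 62 61]
[ 6.85700425e-02  3.30974012e-05 -1.79595172e-01] [[ 4.01188640e-04  9.99999894e-01  2.27430674e-04]
 [-9.72439944e-01  4.43158067e-04 -2.33153080e-01]
 [-2.33153156e-01 -1.27624304e-04  9.72440018e-01]]
```

Call:
play_rows(steps=[[-1, [-36, -12, 0], [0, 0, 0]], [-1, [-36, -12, 0], [0, 0, 0]], [-1, [-36, -12, 0], [0, 0, 0]], [-1, [-36, -12, 0], [0, 0, 0]], [-1, [-37, -12, 0], [0, 0, 0]], [-1, [-37, -12, 0], [0, 0, 0]], [-1, [-37, -12, 0], [0, 0, 0]], [-1, [-37, -12, 0], [0, 0, 0]], [-1, [-37, -12, 0], [0, 0, 0]], [-1, [0, 0, 0], [0, 0, 0]]], newtons=15)

```text
time: 1.35
tcp_pos: [0.4796, 0.4148, 0.2048]
tcp_rot: [-0.0, 0.155, 0.988, -0.0]
wrist_force: [-0.6, -0.1, 0.7]
grip_width: 0.094
grasp_force: 0.0
```

```bash
python3 - <<'E'
from h import *
import pickle
o,R=tool(); c=viewer.get_calibration('wrist'); im=viewer.capture('wrist')[:,:,::-1]
cv2.imwrite('pics/w1.png',im); pickle.dump(c,open('w1.pkl','wb')); print(o['tcp_pos'],yaw(R))
E
```

```text
[0.47962476 0.41478924 0.20483542] 72.10945654920079
```

View pics/w1.png

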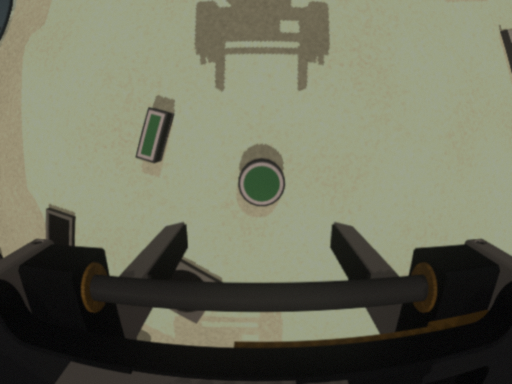

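Wrist view: the large lens's green glass is at (262,182) and the prism at (153,134). The fingers hide the lower part of the image.

```bash
cat >> h.py <<'E'
def go(P,z=None,ang=None):
    """tool-frame shift (mm) to xy P, optional z, turn (deg about tool z) bringing tool y to ang (mod 180)"""
    o,R=tool(); t=o['tcp_pos']; d=np.array([P[0]-t[0],P[1]-t[1],0 if z is None else z-t[2]])
    s=R.inv().apply(d)*1000
    e=0 if ang is None else -((ang-yaw(R)+90)%180-90)
    print('at',t.round(4),'yaw',yaw(R).round(1),'shift mm',s.round(1),'turn tool-z',round(float(e),1))
def blobs(im,cal,kind,fish,amin=60,ymax=235):
    c=im.astype(int)
    if kind=='green': m=(c[:,:,1]-c[:,:,2]>25)&(c[:,:,1]-c[:,:,0]>15); z=.03
    else: m=c.max(2)<45; z=.005
    m=m.astype(np.uint8); m[ymax:]=0
    k,l,st,ce=cv2.connectedComponentsWithStats(m); out=[]
    for i in range(1,k):
        if st[i,4]<amin: continue
        cn=max(cv2.findContours((l==i).astype(np.uint8),0,cv2.CHAIN_APPROX_NONE)[0],key=len)[:,0]
        P=cast(cal,cn,z,fish); r=cv2.minAreaRect((P*1000).astype(np.float32))
        M=cv2.moments((P*1000).astype(np.float32)); 
        w,h=r[1]; a=r[2] if w>=h else r[2]+90
        print(kind,'px',ce[i].round(0),'rectc',np.round(r[0],1),'cen',np.round([M['m10']/M['m00'],M['m01']/M['m00']],1),'size',np.round(r[1],1),'long axis',round(a%180,1))
E
python3 - <<'E'
from h import *
import pickle
im=cv2.imread('pics/w1.png'); c=pickle.load(open('w1.pkl','rb'))
blobs(im,c,'green',True)
print(project(c,[.4796,.4148,.0],True))
b=cast(c,[[262,182]],.03,True)[0]; go(b,.03)
E
```

```text
green px [150. 135.] rectc [375.5 307. ] cen [375.9 306.8] size [11.3 49. ] long axis 144.3
green px [261. 183.] rectc [477.  418.8] cen [477.  418.8] size [40.7 39.8] long axis 27.2
[[258.82777875 182.12230559]]
at [0.4784 0.4157 0.2049] yaw 72.2 shift mm [  3.9   3.5 174.9] turn tool-z 0.0
```

Call:
play_rows(steps=[[-1, [3.5, 3, 40], [0, 0, 0]], [-1, [0, 0, 45], [0, 0, 0]], [-1, [0, 0, 40], [0, 0, 0]], [-1, [0, 0, 20], [0, 0, 0]], [-1, [0, 0, 0], [0, 0, 0]]])

```text
time: 2.02
tcp_pos: [0.4743, 0.4204, 0.0592]
tcp_rot: [-0.001, 0.153, 0.988, -0.001]
wrist_force: [0.4, -0.2, 0.2]
grip_width: 0.0941
grasp_force: 0.0
```

```bash
python3 - <<'E'
from h import *
c=viewer.get_calibration('wrist'); im=viewer.capture('wrist')[:,:,::-1]; cv2.imwrite('pics/w2.png',im)
blobs(im,c,'green',True,ymax=300); go([.477,.4188],.008)
E
```

```text
green px [ 85. 149.] rectc [376.2 306.5] cen [376.1 306.5] size [12.5 50.7] long axis 144.1
green px [258. 228.] rectc [478.1 418.5] cen [478.1 418.5] size [41.9 41.8] long axis 72.5
at [0.4756 0.4209 0.061 ] yaw 72.3 shift mm [-2.  -1.6 53. ] turn tool-z 0.0
```

Call:
play_rows(steps=[[-1, [-3, -1, 20], [0, 0, 0]], [-1, [0, 0, 20], [0, 0, 0]], [-1, [0, 0, 12], [0, 0, 0]], [-1, [0, 0, 0], [0, 0, 0]], [0.9, [0, 0, 0], [0, 0, 0]], [0.9, [0, 0, 0], [0, 0, 0]], [0.9, [0, 0, 0], [0, 0, 0]], [0.9, [0, 0, 0], [0, 0, 0]], [0.9, [0, 0, 0], [0, 0, 0]]], newtons=15)

```text
time: 3.2
tcp_pos: [0.4784, 0.4185, 0.0088]
tcp_rot: [0.0, 0.154, 0.988, 0.0]
wrist_force: [-0.1, 0.4, 0.3]
grip_width: 0.0577
grasp_force: 15.0
```

Call:
play_rows(steps=[[0.9, [0, 0, -20], [0, 0, 0]], [0.9, [0, 0, -40], [0, 0, 0]], [0.9, [-20, -10, -22], [0, 0, 0]], [0.9, [-35, -18, 0], [0, 0, 0]], [0.9, [-40, -20, 0], [0, 0, 0]], [0.9, [-40, -20, 0], [0, 0, 0]], [0.9, [-40, -20, 0], [0, 0, 0]], [0.9, [-32, -18, 0], [0, 0, 0]], [0.9, [-20, -11, 0], [0, 0, 0]], [0.9, [0, 0, 0], [0, 0, 0]]])

```text
time: 4.45
tcp_pos: [0.6596, 0.2372, 0.0909]
tcp_rot: [0.0, 0.155, 0.988, 0.0]
wrist_force: [0.4, 0.1, -2.2]
grip_width: 0.0575
grasp_force: 15.0
```

```bash
python3 - <<'E'
from h import *
c=viewer.get_calibration('wrist'); im=viewer.capture('wrist')[:,:,::-1]; cv2.imwrite('pics/w3.png',im)
blobs(im,c,'dark',True,ymax=230,amin=150); blobs(im,c,'green',True,ymax=260); go([.6017,.2564],.013)
E
```

```text
dark px [56. 76.] rectc [462.5  77. ] cen [462.6  77.1] size [40.9 80.8] long axis 148.4
dark px [260. 134.] rectc [598.7 258.5] cen [598.5 258.6] size [72.9 72.9] long axis 117.0
dark px [260. 202.] rectc [660.4 237.5] cen [656.9 239.2] size [71.2 21.6] long axis 71.4
dark px [ 21. 224.] rectc [594.6 -45.8] cen [595.3 -47.2] size [38.2 15.3] long axis 75.0
green px [259. 239.] rectc [681.2 230.5] cen [683.7 229.6] size [65.4 41.9] long axis 72.2
green px [ 13. 242.] rectc [613.  -46.9] cen [610.8 -46.6] size [23.7 27.9] long axis 118.3
at [0.6587 0.2382 0.0906] yaw 72.3 shift mm [59.8 -0.1 77.7] turn tool-z 0.0
```

View pics/w3.png

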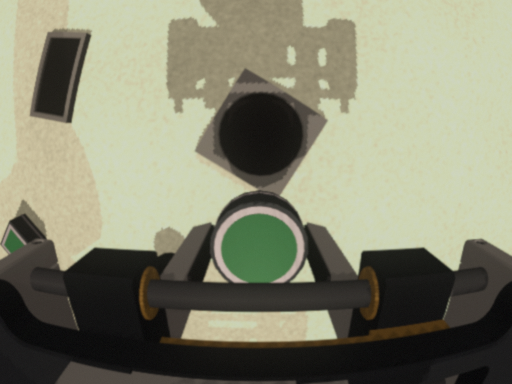

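Wrist view: the large nest's recess is at (260,134), the held lens at (259,239) and the oblong nest at (60,76).

Call:
play_rows(steps=[[0.9, [20, 1, 0], [0, 0, 0]], [0.9, [28, 0, 0], [0, 0, 0]], [0.9, [16, 0, 10], [0, 0, 0]], [0.9, [0, 0, 25], [0, 0, 0]], [0.9, [0, 0, 20], [0, 0, 0]], [0.9, [0, 0, 12], [0, 0, 0]], [0.9, [0, 0, 4], [0, 0, 0]], [0.9, [0, 0, 0], [0, 0, 0]]])

```text
time: 5.5
tcp_pos: [0.5987, 0.2585, 0.0197]
tcp_rot: [0.0, 0.154, 0.988, 0.0]
wrist_force: [-0.6, -0.1, -1.6]
grip_width: 0.0577
grasp_force: 15.0
```

```bash
python3 - <<'E'
from h import *
c=viewer.get_calibration('wrist'); im=viewer.capture('wrist')[:,:,::-1]; cv2.imwrite('pics/w4.png',im)
z=[manip.get_obs()['tcp_pos'] for _ in range(1)]; print(z); go([.5986,.2585],.0138)
E
```

```text
[array([0.59894688, 0.2584704 , 0.0200611 ])]
at [0.5989 0.2585 0.0201] yaw 72.3 shift mm [ 0.3 -0.1  6.3] turn tool-z 0.0
```

View pics/w4.png

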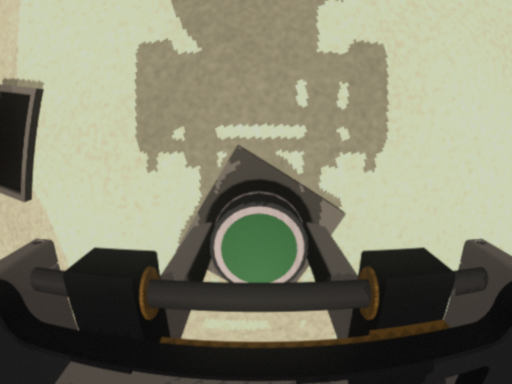

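The lens at (259,247) sits centred over the recess, so I'll lower it slowly.

Call:
play_rows(steps=[[0.9, [0, 0, 3], [0, 0, 0]], [0.9, [0, 0, 2], [0, 0, 0]], [0.9, [0, 0, 0.7], [0, 0, 0]], [0.9, [0, 0, 0.5], [0, 0, 0]], [0.9, [0, 0, 0], [0, 0, 0]]])

```text
time: 6.18
tcp_pos: [0.5985, 0.2584, 0.0138]
tcp_rot: [0.0, 0.154, 0.988, -0.0]
wrist_force: [-1.9, -0.3, 3.1]
grip_width: 0.0577
grasp_force: 15.0
```

Call:
play_rows(steps=[[-0.4, [0, 0, 0], [0, 0, 0]], [-1, [0, 0, 0], [0, 0, 0]], [-1, [0, 0, 0], [0, 0, 0]], [-1, [0, 0, -25], [0, 0, 0]], [-1, [20, -2, -45], [0, 0, 0]], [-1, [50, -5, 0], [0, 0, 0]], [-1, [52, -5, 0], [0, 0, 0]], [-1, [52, -5, 0], [0, 0, 0]], [-1, [53, -5, 0], [0, 0, 9]], [-1, [0, 0, 0], [0, 0, 9]]])

```text
time: 7.42
tcp_pos: [0.3718, 0.3067, 0.0825]
tcp_rot: [-0.001, 0.307, 0.952, -0.001]
wrist_force: [1.1, 0.8, -0.6]
grip_width: 0.0939
grasp_force: 0.0
```

```bash
python3 - <<'E'
from h import *
c=viewer.get_calibration('wrist'); im=viewer.capture('wrist')[:,:,::-1]; cv2.imwrite('pics/w5.png',im)
blobs(im,c,'green',True,ymax=300); go([.3759,.3067],.008,54.2)
E
```

```text
green px [263. 219.] rectc [377.2 307. ] cen [377.2 307. ] size [12.2 49.9] long axis 144.1
at [0.3737 0.3068 0.0832] yaw 54.0 shift mm [-1.9  1.2 75.2] turn tool-z -0.2
```

Call:
play_rows(steps=[[-1, [-3, 2, 25], [0, 0, 0]], [-1, [0, 0, 30], [0, 0, 0]], [-1, [0, 0, 15], [0, 0, 0]], [-1, [0, 0, 5], [0, 0, 0]], [-1, [0, 0, 0], [0, 0, 0]], [0.9, [0, 0, 0], [0, 0, 0]], [0.9, [0, 0, 0], [0, 0, 0]], [0.9, [0, 0, 0], [0, 0, 0]], [0.9, [0, 0, 0], [0, 0, 0]], [0.9, [0, 0, 0], [0, 0, 0]]])

```text
time: 8.72
tcp_pos: [0.379, 0.3063, 0.0083]
tcp_rot: [0.0, 0.306, 0.952, 0.0]
wrist_force: [0.1, -0.2, -0.0]
grip_width: 0.0475
grasp_force: 0.0
```

Call:
play_rows(steps=[[0.9, [0, 0, 0], [0, 0, 0]], [0.9, [0, 0, 0], [0, 0, 0]], [0.9, [0, 0, 0], [0, 0, 0]], [0.9, [0, 0, 0], [0, 0, 0]]])

```text
time: 9.22
tcp_pos: [0.379, 0.3063, 0.0082]
tcp_rot: [-0.0, 0.307, 0.952, -0.0]
wrist_force: [0.2, 0.1, 0.1]
grip_width: 0.0279
grasp_force: 15.0
```

Call:
play_rows(steps=[[0.9, [0, 0, -20], [0, 0, 0]], [0.9, [-5, -2, -40], [0, 0, 0]], [0.9, [-30, -15, -22], [0, 0, 0]], [0.9, [-45, -23, 0], [0, 0, 0]], [0.9, [-50, -26, 0], [0, 0, 0]], [0.9, [-50, -26, 0], [0, 0, 0]], [0.9, [-45, -23, 0], [0, 0, 0]], [0.9, [-30, -16, 0], [0, 0, 0]], [0.9, [-7, -5, 0], [0, 0, -4.3]], [0.9, [0, 0, 0], [0, 0, 0]]])

```text
time: 10.48
tcp_pos: [0.5123, 0.0424, 0.0899]
tcp_rot: [-0.0, 0.272, 0.962, -0.0]
wrist_force: [-0.2, 0.5, -0.8]
grip_width: 0.0281
grasp_force: 15.0
```

```bash
python3 - <<'E'
from h import *
c=viewer.get_calibration('wrist'); im=viewer.capture('wrist')[:,:,::-1]; cv2.imwrite('pics/w6.png',im)
blobs(im,c,'dark',True,ymax=230,amin=150); blobs(im,c,'green',True,ymax=290); go([.4625,.077],.0135,58.4)
E
```

```text
dark px [266. 137.] rectc [464.1  79.6] cen [463.   80.1] size [43.4 81.7] long axis 148.2
dark px [464. 168.] rectc [595.2 253.2] cen [592.8 250.2] size [51.  73.5] long axis 145.2
dark px [257. 189.] rectc [499.7  49.4] cen [498.8  48.9] size [43.  13.7] long axis 63.7
green px [488. 172.] rectc [600.8 263.7] cen [600.8 263.6] size [42.1 42.7] long axis 95.9
green px [259. 242.] rectc [537.3  26.8] cen [537.1  26.9] size [20.5 73.7] long axis 148.2
green px [ 87. 249.] rectc [ 457.1 -123.4] cen [ 456.8 -123.3] size [17.8 17.1] long axis 13.9
at [0.5121 0.043  0.0899] yaw 58.5 shift mm [60.   3.1 76.5] turn tool-z 0.1
```

View pics/w6.png

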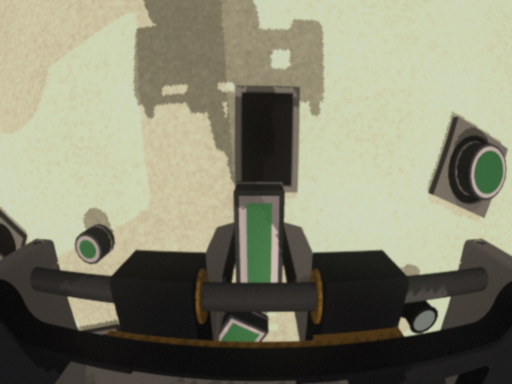

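Wrist view: the oblong recess is at (266,137), the held prism is aligned below it at (259,242), and the large lens sits in its nest at (488,172).

Call:
play_rows(steps=[[0.9, [20, 3, 0], [0, 0, 0]], [0.9, [26, 3, 0], [0, 0, 0]], [0.9, [12, 0, 10], [0, 0, 0]], [0.9, [0, 0, 25], [0, 0, 0]], [0.9, [0, 0, 20], [0, 0, 0]], [0.9, [0, 0, 12], [0, 0, 0]], [0.9, [0, 0, 4], [0, 0, 0]], [0.9, [0, 0, 0], [0, 0, 0]]])

```text
time: 11.52
tcp_pos: [0.4662, 0.0784, 0.0194]
tcp_rot: [0.0, 0.271, 0.963, 0.0]
wrist_force: [-0.5, -1.1, -1.5]
grip_width: 0.0278
grasp_force: 15.0
```

```bash
python3 - <<'E'
from h import *
c=viewer.get_calibration('wrist'); im=viewer.capture('wrist')[:,:,::-1]; cv2.imwrite('pics/w7.png',im)
go([.4657,.078],.0132,58.3)
E
```

```text
at [0.4665 0.0783 0.0197] yaw 58.6 shift mm [ 0.5 -0.7  6.5] turn tool-z 0.3
```

View pics/w7.png

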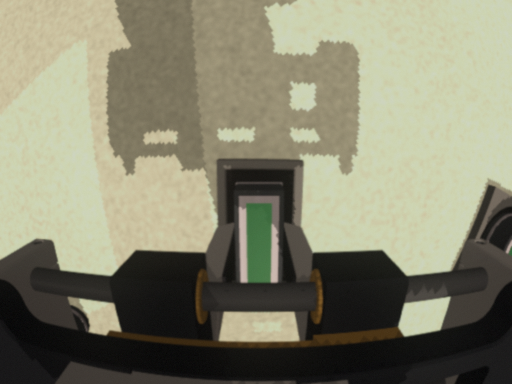

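The prism (centre column 259) is centred in the recess (columns about 227–294).

Call:
play_rows(steps=[[0.9, [0, 0, 3], [0, 0, 0]], [0.9, [0, 0, 2], [0, 0, 0]], [0.9, [0, 0, 0.7], [0, 0, 0]], [0.9, [0, 0, 0.5], [0, 0, 0]], [0.9, [0, 0, 0], [0, 0, 0]]])

```text
time: 12.2
tcp_pos: [0.4661, 0.0783, 0.0132]
tcp_rot: [-0.0, 0.271, 0.963, -0.0]
wrist_force: [-0.1, 0.6, 1.0]
grip_width: 0.0277
grasp_force: 15.0
```

Call:
play_rows(steps=[[0.3, [0, 0, 0], [0, 0, 0]], [-0.2, [0, 0, 0], [0, 0, 0]], [-0.2, [0, 0, 0], [0, 0, 0]], [-1, [0, 0, -25], [0, 0, 0]], [-1, [-8, -15, -45], [0, 0, 0]], [-1, [-20, -36, 0], [0, 0, 0]], [-1, [-25, -45, 0], [0, 0, 0]], [-1, [-25, -45, 0], [0, 0, 0]], [-1, [-20, -36, 0], [0, 0, 0]], [-1, [0, 0, 0], [0, 0, 0]]])

```text
time: 13.45
tcp_pos: [0.4576, -0.126, 0.0834]
tcp_rot: [0.0, 0.273, 0.962, -0.0]
wrist_force: [-0.5, 0.9, 0.3]
grip_width: 0.094
grasp_force: 0.0
```

```bash
python3 - <<'E'
from h import *
c=viewer.get_calibration('wrist'); im=viewer.capture('wrist')[:,:,::-1]; cv2.imwrite('pics/w8.png',im)
blobs(im,c,'green',True,ymax=300); go([.457,-.1235],.008)
E
```

```text
green px [459. 102.] rectc [464.8  84.7] cen [464.8  84.6] size [11.9 51.7] long axis 148.6
green px [263. 211.] rectc [ 457.1 -121.9] cen [ 457. -122.] size [17.9 17.8] long axis 58.3
at [ 0.4574 -0.1245  0.0831] yaw 58.5 shift mm [ 0.8  0.6 75.1] turn tool-z 0.0
```

Call:
play_rows(steps=[[-1, [2, 2.5, 25], [0, 0, 0]], [-0.4, [0, 0, 30], [0, 0, 0]], [-0.4, [0, 0, 15], [0, 0, 0]], [-0.4, [0, 0, 5], [0, 0, 0]], [0.9, [0, 0, 0], [0, 0, 0]], [0.9, [0, 0, 0], [0, 0, 0]], [0.9, [0, 0, 0], [0, 0, 0]], [0.9, [0, 0, 0], [0, 0, 0]], [0.9, [0, 0, 0], [0, 0, 0]], [0.9, [0, 0, 0], [0, 0, 0]]])

```text
time: 14.75
tcp_pos: [0.4575, -0.1209, 0.0086]
tcp_rot: [0.0, 0.271, 0.963, -0.0]
wrist_force: [-0.6, 0.5, 4.8]
grip_width: 0.034
grasp_force: 15.0
```

Call:
play_rows(steps=[[0.9, [0, 0, -20], [0, 0, 0]], [0.9, [0, 0, -40], [0, 0, 0]], [0.9, [-8, -20, -22], [0, 0, 0]], [0.9, [-18, -40, 0], [0, 0, 0]], [0.9, [-22, -45, 0], [0, 0, 0]], [0.9, [-16, -36, 0], [0, 0, 0]], [0.9, [-9, -20, 0], [0, 0, 0]], [0.9, [0, 0, 0], [0, 0, 0]]])

```text
time: 15.75
tcp_pos: [0.4352, -0.2965, 0.0897]
tcp_rot: [-0.0, 0.271, 0.962, 0.0]
wrist_force: [-0.2, 0.7, -1.5]
grip_width: 0.0338
grasp_force: 15.0
```

```bash
python3 - <<'E'
from h import *
c=viewer.get_calibration('wrist'); im=viewer.capture('wrist')[:,:,::-1]; cv2.imwrite('pics/w9.png',im)
blobs(im,c,'dark',True,ymax=230,amin=150); blobs(im,c,'green',True,ymax=290); go([.3847,-.2661],.0135)
E
```

```text
dark px [260. 136.] rectc [ 382.5 -263.2] cen [ 382.3 -263.3] size [48.4 48.4] long axis 103.4
dark px [505. 218.] rectc [611.4 -44.7] cen [609.7 -47.4] size [26.9 42.2] long axis 118.7
dark px [259. 222.] rectc [ 449.  -305.5] cen [ 449.  -305.1] size [42.4 13.8] long axis 58.5
green px [259. 252.] rectc [ 465.7 -315.2] cen [ 465.8 -315.5] size [28.1 27.8] long axis 58.5
at [ 0.4353 -0.2955  0.0896] yaw 58.6 shift mm [58.4 -1.4 76.1] turn tool-z 0.0
```

View pics/w9.png

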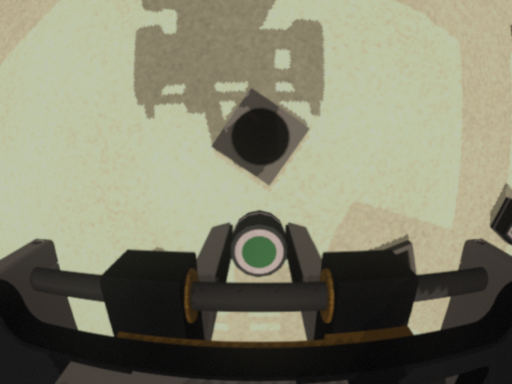

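Wrist view: the small recess is at (260,136) and the held small lens at (259,252).

Call:
play_rows(steps=[[0.9, [20, 0.3, 0], [0, 0, 0]], [0.9, [28, 0, 0], [0, 0, 0]], [0.9, [14, 0, 10], [0, 0, 0]], [0.9, [0, 0, 25], [0, 0, 0]], [0.9, [0, 0, 20], [0, 0, 0]], [0.9, [0, 0, 12], [0, 0, 0]], [0.9, [0, 0, 5], [0, 0, 0]], [0.9, [0, 0, 2.5], [0, 0, 0]], [0.9, [0, 0, 0], [0, 0, 0]]])

```text
time: 16.92
tcp_pos: [0.3831, -0.2637, 0.0159]
tcp_rot: [0.0, 0.27, 0.963, -0.0]
wrist_force: [0.3, -0.2, -0.4]
grip_width: 0.0335
grasp_force: 15.0
```

Call:
play_rows(steps=[[0.9, [0, 0, 1], [0, 0, 0]], [0.9, [0, 0, 0.6], [0, 0, 0]], [0.9, [0, 0, 0.6], [0, 0, 0]], [0.9, [0, 0, 0], [0, 0, 0]]])

```text
time: 17.42
tcp_pos: [0.3828, -0.2637, 0.0136]
tcp_rot: [0.0, 0.271, 0.963, -0.0]
wrist_force: [-0.7, 0.7, 3.0]
grip_width: 0.0333
grasp_force: 15.0
```

Call:
play_rows(steps=[[0.15, [0, 0, 0], [0, 0, 0]], [-0.3, [0, 0, 0], [0, 0, 0]], [-0.3, [0, 0, 0], [0, 0, 0]], [-1, [0, 0, -25], [0, 0, 0]], [-1, [-5, 25, -45], [0, 0, 0]], [-1, [-13, 50, 0], [0, 0, 0]], [-1, [-15, 55, 0], [0, 0, 0]], [-1, [-15, 55, 0], [0, 0, 0]], [-1, [-15, 55, 0], [0, 0, 0]], [-1, [-13, 45, 0], [0, 0, 0]]])

```text
time: 18.68
tcp_pos: [0.5974, -0.0581, 0.0833]
tcp_rot: [0.0, 0.27, 0.963, -0.0]
wrist_force: [0.6, -0.8, -0.5]
grip_width: 0.0939
grasp_force: 0.0
```

Call:
play_rows(steps=[[-1, [-7, 20, 0], [0, 0, 0]], [-1, [0, 0, 0], [0, 0, 10]], [-1, [0, 0, 0], [0, 0, 10]], [-1, [0, 0, 0], [0, 0, 10]], [-1, [0, 0, 0], [0, 0, 0]]])

```text
time: 19.3
tcp_pos: [0.6124, -0.0464, 0.0831]
tcp_rot: [-0.0, 0.51, 0.86, -0.0]
wrist_force: [-0.7, -0.6, 0.6]
grip_width: 0.094
grasp_force: 0.0
```

```bash
python3 - <<'E'
from h import *
c=viewer.get_calibration('wrist'); im=viewer.capture('wrist')[:,:,::-1]; cv2.imwrite('pics/w10.png',im)
blobs(im,c,'green',True,ymax=300); go([.613,-.047],.008,28.3)
E
```

```text
green px [180.   9.] rectc [470.9  74.6] cen [472.3  73.2] size [13.  26.3] long axis 149.0
green px [264. 214.] rectc [615.3 -45.2] cen [615.5 -45.1] size [28.8 28.1] long axis 28.8
at [ 0.6124 -0.0464  0.0832] yaw 28.8 shift mm [-0.8  0.3 75.2] turn tool-z 0.5
```

View pics/w10.png

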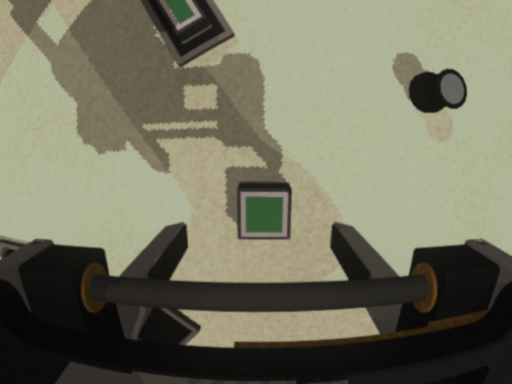

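The square filter is at (264,214), its sides parallel to the fingers, and the loupe (440,90) is well clear.

Call:
play_rows(steps=[[-1, [0, 3, 25], [0, 0, 0]], [-1, [0, 0, 30], [0, 0, 0]], [-1, [0, 0, 15], [0, 0, 0]], [-1, [0, 0, 5], [0, 0, 0]], [0.9, [0, 0, 0], [0, 0, 0]], [0.9, [0, 0, 0], [0, 0, 0]], [0.9, [0, 0, 0], [0, 0, 0]], [0.9, [0, 0, 0], [0, 0, 0]], [0.9, [0, 0, 0], [0, 0, 0]], [0.9, [0, 0, 0], [0, 0, 0]]])

```text
time: 20.6
tcp_pos: [0.6152, -0.045, 0.0085]
tcp_rot: [0.0, 0.51, 0.86, 0.0]
wrist_force: [0.4, 0.0, 1.4]
grip_width: 0.0439
grasp_force: 15.0
```

Call:
play_rows(steps=[[0.9, [0, 0, 0], [0, 0, 0]], [0.9, [0, 0, 0], [0, 0, 0]]])

```text
time: 20.85
tcp_pos: [0.6152, -0.045, 0.0085]
tcp_rot: [0.0, 0.51, 0.86, 0.0]
wrist_force: [0.8, 0.0, 0.9]
grip_width: 0.0438
grasp_force: 15.0
```

Call:
play_rows(steps=[[0.9, [0, 0, -20], [0, 0, 0]], [0.9, [0, 0, -40], [0, 0, 0]], [0.9, [-20, -17, -22], [0, 0, 0]], [0.9, [-40, -34, 0], [0, 0, 0]], [0.9, [-45, -37, 0], [0, 0, 0]], [0.9, [-45, -37, 0], [0, 0, 0]], [0.9, [-39, -33, 0], [0, 0, 0]], [0.9, [0, 0, 0], [0, 0, 7]], [0.9, [0, 0, 0], [0, 0, 10]], [0.9, [0, 0, 0], [0, 0, 10]]])

```text
time: 22.1
tcp_pos: [0.5669, -0.287, 0.0915]
tcp_rot: [0.0, 0.699, 0.715, 0.0]
wrist_force: [0.8, -0.4, -0.1]
grip_width: 0.0439
grasp_force: 15.0
```

Call:
play_rows(steps=[[0.9, [0, 0, 0], [0, 0, 9]], [0.9, [0, 0, 0], [0, 0, 5]], [0.9, [0, 0, 0], [0, 0, 0]]])

```text
time: 22.48
tcp_pos: [0.5671, -0.2867, 0.0914]
tcp_rot: [0.0, 0.779, 0.627, 0.0]
wrist_force: [-0.6, 0.3, -1.0]
grip_width: 0.0439
grasp_force: 15.0
```

```bash
python3 - <<'E'
from h import *
c=viewer.get_calibration('wrist'); im=viewer.capture('wrist')[:,:,::-1]; cv2.imwrite('pics/w11.png',im)
blobs(im,c,'dark',True,ymax=230,amin=150); blobs(im,c,'green',True,ymax=290); go([.5812,-.2282],.0135,77.1-90)
E
```

```text
dark px [259. 136.] rectc [ 578.8 -225.8] cen [ 578.9 -226. ] size [58.7 58.7] long axis 167.9
dark px [ 85. 213.] rectc [ 385.6 -259. ] cen [ 384.3 -257.6] size [32.1 47.1] long axis 126.9
dark px [258. 211.] rectc [ 563.7 -294. ] cen [ 563.2 -294. ] size [13.5 68.8] long axis 170.6
green px [ 70. 228.] rectc [ 377.6 -265.3] cen [ 377.6 -265.3] size [18.9 18.4] long axis 22.3
green px [259. 250.] rectc [ 558.  -322.5] cen [ 558.  -322.4] size [44.4 45.8] long axis 167.7
at [ 0.567  -0.2867  0.0912] yaw -12.3 shift mm [60.2  1.3 77.7] turn tool-z 0.6
```

View pics/w11.png

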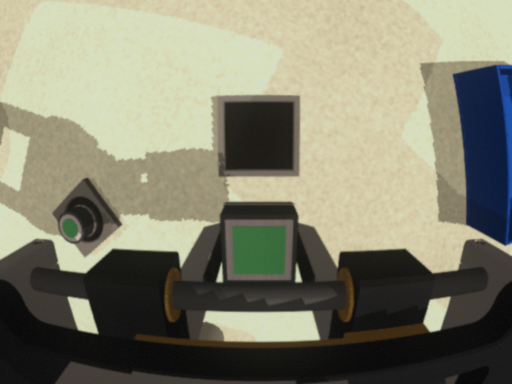

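Wrist view: the square recess is at (259,136), parallel to the held filter at (259,250). The small lens is in its nest at (70,228).

Call:
play_rows(steps=[[0.9, [20, -0.5, 0], [0, 0, 0]], [0.9, [28, 0, 0], [0, 0, 0]], [0.9, [14, 0, 10], [0, 0, 0]], [0.9, [0, 0, 25], [0, 0, 0]], [0.9, [0, 0, 20], [0, 0, 0]], [0.9, [0, 0, 12], [0, 0, 0]], [0.9, [0, 0, 6], [0, 0, 0]], [0.9, [0, 0, 2.5], [0, 0, 0]], [0.9, [0, 0, 0], [0, 0, 0]]])

```text
time: 23.65
tcp_pos: [0.5801, -0.2263, 0.0153]
tcp_rot: [0.0, 0.779, 0.627, 0.0]
wrist_force: [-0.1, 0.3, -1.2]
grip_width: 0.0434
grasp_force: 15.0
```

Call:
play_rows(steps=[[0.9, [0, 0, 1], [0, 0, 0]], [0.9, [0, 0, 0.6], [0, 0, 0]], [0.9, [0, 0, 0.4], [0, 0, 0]], [0.9, [0, 0, 0], [0, 0, 0]]])

```text
time: 24.15
tcp_pos: [0.58, -0.2261, 0.0135]
tcp_rot: [0.0, 0.779, 0.627, 0.0]
wrist_force: [-2.0, 0.6, 3.8]
grip_width: 0.0439
grasp_force: 15.0
```

Contact with the recess floor. I'll release, rise, and check with the wrist and overhead cameras.

Call:
play_rows(steps=[[-0.1, [0, 0, 0], [0, 0, 0]], [-0.6, [0, 0, 0], [0, 0, 0]], [-0.6, [0, 0, 0], [0, 0, 0]], [-0.6, [0, 0, -25], [0, 0, 0]], [-1, [0, 0, -45], [0, 0, 0]], [-1, [-20, 0, -50], [0, 0, 0]], [-1, [-40, 0, -50], [0, 0, 0]], [-1, [-30, 0, -40], [0, 0, 0]], [-1, [0, 0, 0], [0, 0, 0]]])

```text
time: 25.28
tcp_pos: [0.5618, -0.316, 0.2262]
tcp_rot: [0.004, 0.78, 0.626, 0.001]
wrist_force: [-0.4, -0.4, -1.2]
grip_width: 0.0939
grasp_force: 0.0
```

```bash
python3 - <<'E'
from h import *
c=viewer.get_calibration('wrist'); im=viewer.capture('wrist')[:,:,::-1]; s=viewer.capture('scene')[:,:,::-1]
s=cv2.resize(s[140:270,100:430],(792,312),interpolation=cv2.INTER_CUBIC)
im2=cv2.resize(im[:250],(560,273)); v=np.zeros((590,792,3),np.uint8); v[:312]=s; v[314:587,:560]=im2; cv2.imwrite('pics/end.png',v)
print(manip.get_obs()['grip_width'])
blobs(im,c,'green',True,ymax=250)
# same, with the optic tops at 35 mm
import h
C=-c['R'].T@c['t']; print('cam',C.round(3))
t=viewer.get_calibration('top'); tm=viewer.capture('top')[:,:,::-1]; blobs(tm,t,'green',False,amin=8,ymax=250)
E
```

```text
0.0937185066029788
green px [256. 110.] rectc [ 578.1 -225.3] cen [ 578.1 -225.4] size [26.7 26.2] long axis 77.4
green px [120. 175.] rectc [ 379.5 -263.8] cen [ 379.5 -263.6] size [16.2 17.5] long axis 123.0
cam [ 0.574 -0.249  0.406]
green px [170. 166.] rectc [600.9 257.1] cen [600.4 257.6] size [30.2 24. ] long axis 89.9
green px [316. 171.] rectc [ 581.2 -228.9] cen [ 581.2 -228.9] size [13.3 14. ] long axis 178.3
```

View pics/end.png

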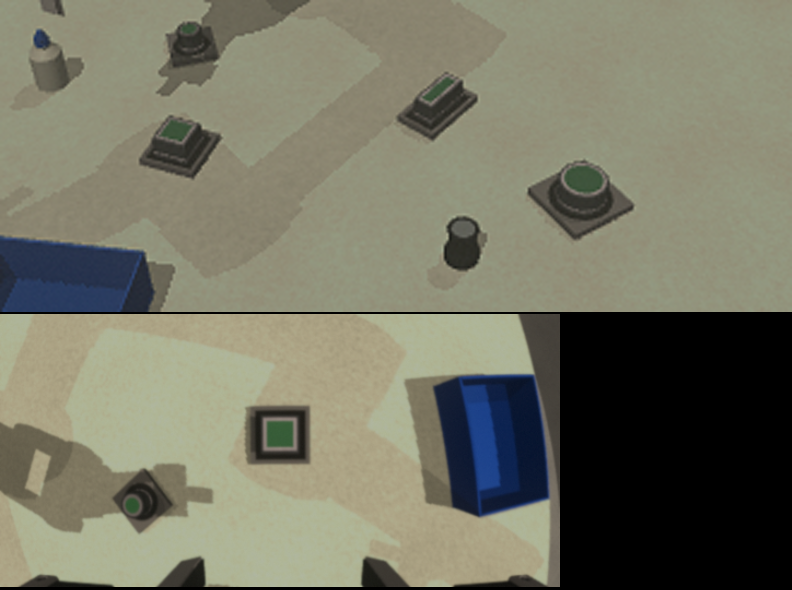

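All four optics sit flat and centred in their nests in both views: the square at (280,433) and small (140,500) in the lower one, the prism (440,100) and large lens (583,185) in the upper. The bottle and loupe are still standing.

```bash
python3 -c "
from plant import manip
print(manip.hand_in())"
```

```text
the job is handed in; nothing more can be done
None
```

All four optics are in their matching nests, flat, glass up and lined up with their recesses; the bottle and loupe were not touched, and I handed the job in at about 25 s on the robot's clock.

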